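# Cover the filled well of the topping station

## Task

One of the two wells of the topping station holds the dish of baked food, the other an empty dish: put the metal cover on the well with the food. The cover is stored in the low rack with its handle out of reach under the shelf, so draw it out by its upright end tab and lay it flat on the worktop, let go, then take it by its handle and seat it fully home over that well's two pins, tab towards the splashback. Do not drop it, and leave the dishes where they are and the jar, spatula and cup undisturbed.

Things in the scene. Friction and masses are not known exactly. Their poses are not given: they have to be found in the camera images.
- station: Fixed metal two-well station, 200 (x) x 280 (y) mm, rim 60 mm above the worktop. Origin: centre of its underside; x points away from the robot, z up. Well openings 126 x 86 mm, 48 mm deep. A white full-width splashback stands along the far (+x) edge, 100 mm high, inner face at x = +95 mm: a seated cover's tab ends 7 mm short of it, no finger fits between.
- well_left (a point): Centre of the left (+y) well's mouth at rim height, axes as the station's. A seated cover has its origin here and its axes along these. Two round 10 mm steel pins stand 14 mm above the rim (upper 6 mm tapered to 4 mm) at x, y = [-74, 0] and [+74, +35] mm from this point, so the cover fits only one way round.
- well_right (a point): The same for the right (-y) well, with its own two pins at [-74, 0] and [+74, +35] mm from this point. The wells are 134 mm apart.
- dish_food: Steel dish 118 x 78 x 30 mm filled with baked golden-brown slices, loose on the floor of one of the two wells (either). Origin: centre of its underside.
- dish_empty: The same steel dish, empty, in the other well. Origin: centre of its underside.
- rack: Low fixed white rack, open on its +x side, facing roughly world -y. Origin: on the worktop, middle of the opening; runs back to x = -150 mm, 150 mm wide. Floor 20 mm high, 134 mm between side walls, shelf 80 to 88 mm high starting at x = 0, trays stacked on it to 153 mm, starting at x = -23 mm. The worktop before the opening is free for about 200 mm.
- cover: Loose flat dark steel cover, 0.28 to 0.46 kg, 176 (x) x 110 (y) x 5 mm. Origin: centre of its underside; z up. Two 14 mm holes at [-74, 0] and [+74, +35] mm. Upright end tab at +x, bridge handle in the middle. It starts on the rack's floor, x axis out of the opening, tab about 65 mm in front of the shelf's edge, handle under the shelf.
- cover_tab (a point): On the cover, middle of the end tab, at [85, 0, 29] mm in the cover's frame. The tab is 6 mm thick (x from 82 to 88 mm), 50 mm wide (y) and its top is 45 mm above the cover's underside.
- cover_handle (a point): On the cover, middle of the black handle bar, at [0, 0, 37] mm in the cover's frame. The bar is 50 mm long in x, 14 mm wide in y, 30 to 44 mm above the cover's underside, on two posts.
- jar: Bystander: glass jar with a steel lid, 64 mm diameter, 110 mm high, standing. Origin: centre of its underside.
- spatula: Bystander: spatula 200 mm long with black handle, lying on the worktop to the right of the station, along its x axis.
- cup: Bystander: steel cup, 72 mm diameter at the rim, 80 mm high, standing. Origin: centre of its underside.
There are look-alikes about, which are no part of the job. There is more than one size of the cover; the one meant has the size given above.

How it is judged:
By the outcome, as a careful person would: the job done as asked, in the order asked, and still so for the second after the job is handed in, with the robot touching nothing.
It also fails if it takes over 61 s, if anything falls off the work surface, if the arm or the gripper's body presses on something with over 40 N, if the wrist force passes 120 N, or if a joint passes its speed limit or range.

## Robot

A 6-joint arm with a two-finger parallel gripper is mounted at the origin on the work surface. World frame = base frame: x ahead of the robot, y to its left, z up, the work surface at z = 0. Lengths are in m, angles in rad, forces in N, time in s.
With the tool pointing down it reaches from about 0.25 to 0.775 m from the base axis. Payload 4 kg.
Tool frame: the origin (TCP) lies between the finger pads; the fingertips stand 11 mm ahead of it and the grasp point (between the pads) lies 8 mm behind it (robot.tip_extent is the z of the fingertips in the tool frame, in m); z points along the fingers, y is the line along which they close (so a half turn about z gives the same grasp; the last joint's range is limited). The gripper opens to 94 mm and grips with 3 to 60 N. Pads are 16 mm wide; open, the fingers measure 119 mm over their backs; the gripper's body (75 mm by 177 mm) begins 78 mm behind the grasp point.
Start: joints at [1.195, 0.087, 1.371, -0, 1.684, -0.103], TCP at [0.148, 0.53, 0.217] pointing down, gripper open.
Joint ranges: [-3.1, 3.1], [-0.76, 2.03], [0.27, 2.55], [-1.08, 4.22], [0.17, 2.65], [-2.57, 2.57]. Speed limits (rad/s): [2.79, 2.79, 3.14, 3.14, 3.14, 3.14].

## Interface

Orientations are given as [roll, pitch, yaw] about the fixed x, y, z axes, in that order (R = Rz(yaw) Ry(pitch) Rx(roll)).
In Python, from bench import robot, imaging gives the robot as it stands.
- The arm moves only by the shell command python3 -m pendant 'ROWS'. ROWS is JSON, a list of rows, each a list of 7 numbers: the shift along the world's x, y, z in cm, then the turn, a rotation vector about the world's x, y, z in degrees, then the opening, from 0 (shut) to 1 (fully open). In form: [[dx, dy, dz, ax, ay, az, jaw], ...]. A call has 1 to 8 rows; each row shifts and turns the commanded pose from where the row before left it; what a row does not reach is not made up. A row lasts 1/10 s, in which the tool goes at most 50 mm and 8.59 degrees, less where a joint would pass 70% of its speed; a pose out of reach is approached as far as the arm can. A call is refused whole if a number of a shift passes 5 or a number of a turn 8.59, either way. A call with a gripper value outside its range is refused whole. The fingers move at their own pace and stop on an object; the grip force is fixed at half the most. Time passes only in rows, so rows that do not move let the fingers close. It gives the time, the measured TCP pose, the force, the opening and the grip force at its end, in the units of the state.
- robot.get_obs(): the state, without advancing time (a new reading comes with each control period).
- imaging.snapshot(name): name is "scene" or "top" or "wrist"; returns the picture (384x512x3 uint8, red, green, blue); there is no depth.
- imaging.camera_params(name): a dict with "camera_matrix" (3x3 intrinsics, pixels), "R" (3x3) and "t" (3): a world point X has camera coordinates R X + t. Camera axes: x right, y down, z forward; pixel columns grow to the right and rows downward; lengths in m; the calibration is good to about 2 mm. A picture is of the moment at which its call begins: read the wrist's pose just before it. camera_params takes no time and is no camera call; for the wrist camera it gives the pose at the moment of the call.
- robot.close_job(): hands the job in; it is judged then, once.
The state is a dict: "time": time; "joint_positions": joint angles; "qvel": joint speeds; "joint_torque": joint torques, N m; "tool_pos": TCP position; "ee_rot": TCP orientation; "wrist_force": force on the tool from outside, world axes, zero at the start; "wrist_torque": the same for the moment, N m; "width": finger opening in m; "finger_force": force on a finger pad.
Only numpy, scipy, OpenCV 4.12 (cv2) and the standard library are available. Lean on these libraries where they do the work, as an engineer would, in place of code of your own. Each camera call takes 0.05 s, during which the arm holds its last target. There are 200 camera calls.

## Working session

There is one attempt and no reset: what is moved stays moved. The work goes in short steps, Python scripts to look and compute and a shell command to move; the robot and the scene stay as the last step left them, time stands still between calls to the robot, and variables do not carry over. Pictures are saved under pics/ and viewed, at most 12 in all, crops included, and the job is handed in when it is done.

```bash
mkdir -p pics; cat > h.py <<'E'
import numpy as np, cv2
from bench import robot, imaging
def snap(n,f):
    p=imaging.camera_params(n); im=imaging.snapshot(n)
    cv2.imwrite(f'pics/{f}.png',im[:,:,::-1]); 
    np.savez(f'pics/{f}.npz',K=p['camera_matrix'],R=p['R'],t=p['t'])
    return im
def ray(f,uv,z):
    d=np.load(f'pics/{f}.npz');K,R,t=d['K'],d['R'],d['t']
    c=-R.T@t; v=R.T@np.linalg.inv(K)@np.array([uv[0],uv[1],1.])
    return c+v*(z-c[2])/v[2]
def proj(f,X):
    d=np.load(f'pics/{f}.npz');p=d['K']@(d['R']@np.array(X)+np.ravel(d['t']));return p[:2]/p[2]
E
python3 - <<'E'
from h import *
a=snap('scene','s0');b=snap('top','t0');snap('wrist','w0')
for n in 's0','t0':
    im=cv2.imread(f'pics/{n}.png');cv2.imwrite(f'pics/{n}b.png',cv2.resize(im,(800,600),interpolation=cv2.INTER_CUBIC))
o=robot.get_obs();print(o['time'],o['tool_pos'],o['ee_rot'],o['wrist_force'],robot.tip_extent)
E
```

```text
0.15 [0.1480517  0.52931326 0.21555935] [-3.13994954e+00 -1.62381742e-04  2.86883351e+00] [ 0.05424271 -0.25779229  0.16946348] 0.011
```

View pics/t0b.png

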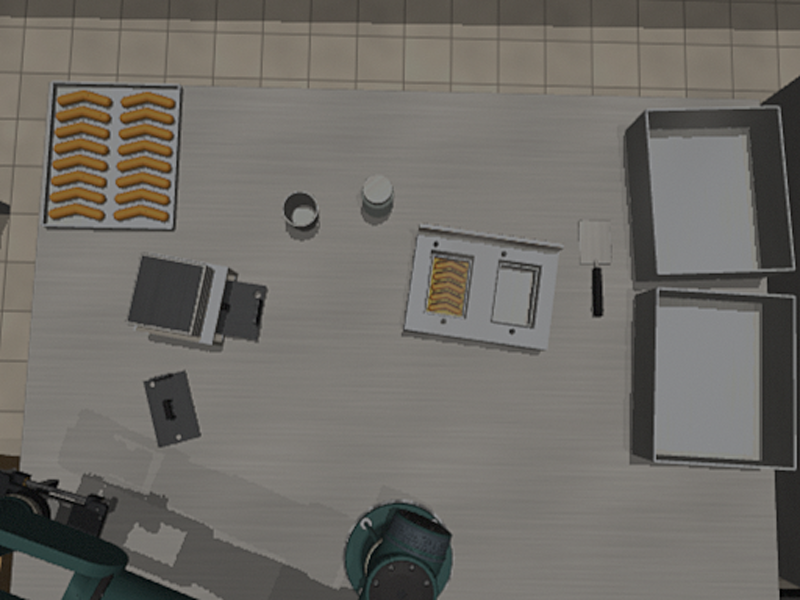

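View pics/s0b.png

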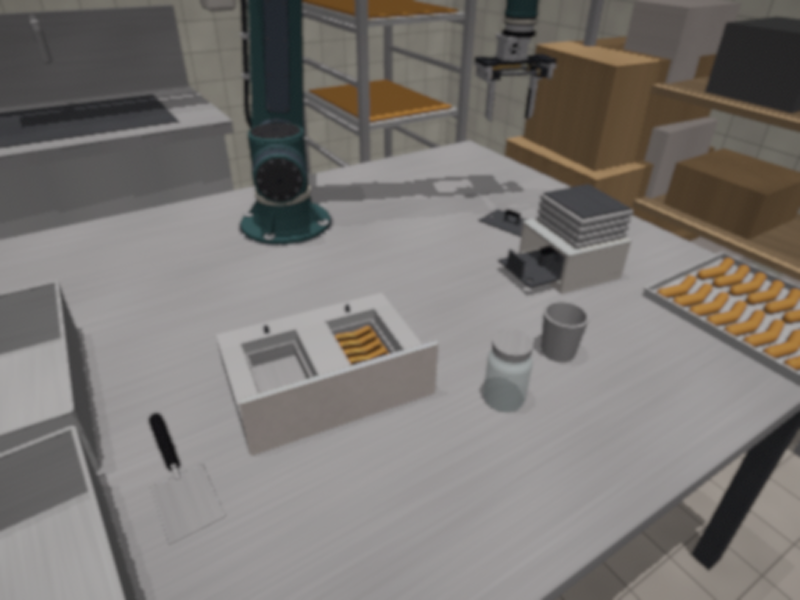

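The top view shows the food in the left well (450,285 of the enlarged picture). The cover's plate and tab stick out of the rack at (245,310), and a smaller look-alike lies at (172,408). I'll zoom in on both regions.

```bash
python3 - <<'E'
from h import *
im=cv2.imread('pics/t0.png')
a=cv2.resize(im[155:230,80:180],(800,600),interpolation=cv2.INTER_CUBIC);b=cv2.resize(im[140:230,255:365],None,fx=7.2,fy=6.6,interpolation=cv2.INTER_CUBIC)
cv2.imwrite('pics/c1.png',a)
b=cv2.resize(im[140:230,250:370],(800,600),interpolation=cv2.INTER_CUBIC)
cv2.imwrite('pics/c2.png',b)
E
```

```text
(no output)
```

View pics/c1.png

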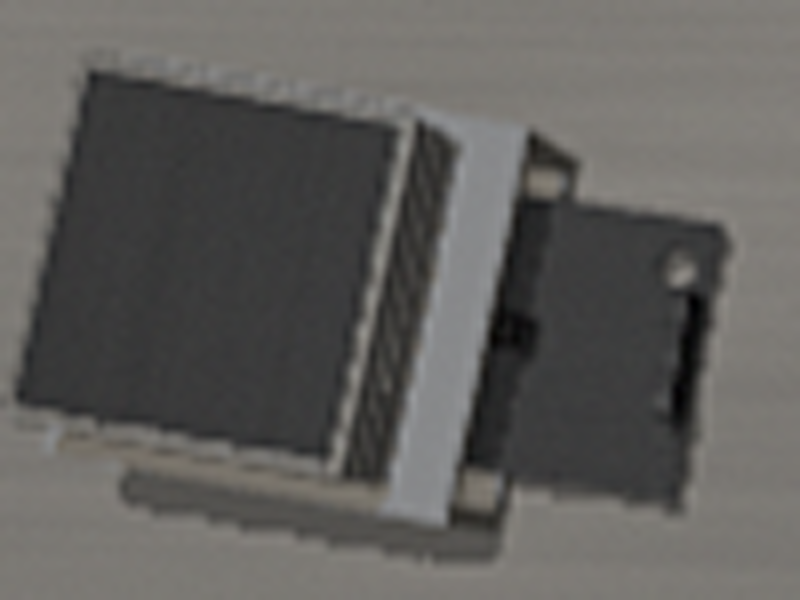

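View pics/c2.png

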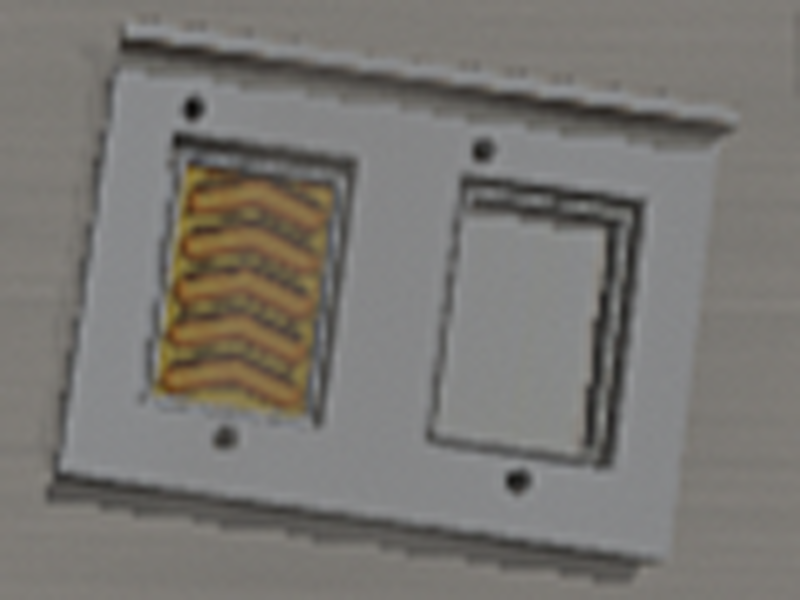

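Crop 1: the shelf edge is at x≈455–525, the handle end at (515,335), the tab strip runs (697,292)–(680,422), the hole is at (682,268), and the plate corners are at (728,232) and (680,508). Crop 2: the left well's pins are at (193,107) and (225,437), the right well's at (483,150) and (517,481).

```bash
cat > m.py <<'E'
from h import *
def c1(x,y):return ((x+.5)/8-.5+80,(y+.5)/8-.5+155)
def c2(x,y):return ((x+.5)/6.6667-.5+250,(y+.5)/6.6667-.5+140)
f=lambda v:np.round(v*1000,1)
for n,p,z in [('tabA',(697,292),.063),('tabB',(680,422),.063),('hole',(682,268),.022),('corL',(728,232),.025),('corR',(680,508),.025),('handle end',(515,335),.062),('shelfL',(530,125),.088),('shelfR',(447,522),.088)]:
    print(n,f(ray('t0',c1(*p),z)))
P=[ray('t0',c2(*p),.068) for p in [(225,437),(193,107),(517,481),(483,150)]]
for p in P: print('pin',f(p),np.linalg.norm(p[:2]))
M=np.array([[-74,0],[74,35],[-74,-134],[74,-99]])/1000.
Q=np.array(P)[:,:2]
A=M-M.mean(0);B=Q-Q.mean(0)
th=np.arctan2((A[:,0]*B[:,1]-A[:,1]*B[:,0]).sum(),(A*B).sum())
R=np.array([[np.cos(th),-np.sin(th)],[np.sin(th),np.cos(th)]])
t=Q.mean(0)-R@M.mean(0)
print('station yaw',np.degrees(th),'well_left',t,'resid',f(Q-(M@R.T+t)))
print('scale',np.sqrt((B**2).sum()/(A**2).sum()))
E
python3 m.py
```

```text
tabA [494.3 276.5  63. ]
tabB [445. 281.  63.]
hole [508.  290.4  22. ]
corL [522.1 272.6  25. ]
corR [414.3 287.   25. ]
handle end [476.7 344.5  62. ]
shelfL [552.9 336.2  88. ]
shelfR [404.8 360.1  88. ]
pin [458.1 -76.5  68. ] 0.46443413379465326
pin [609.2 -60.2  68. ] 0.6121689194942707
pin [ 440.7 -208.9   68. ] 0.48770149167701254
pin [ 592.1 -193.3   68. ] 0.622803763501623
station yaw -7.337137905842886 well_left [ 0.5313344  -0.08561394] resid [[ 0.2 -0.3]
 [ 0.   0.2]
 [-0.1  0.2]
 [-0.  -0. ]]
scale 0.9995418690565425
```

The pin fit agrees within 0.3 mm: left well at (0.531, -0.086), yaw -7.3°. The cover's tab centre is near (0.469, 0.282) with cover yaw about -97.6°.

The gripper body would graze the trays if it were centred on the tab. I'll go in about 22 mm outward, so the closing inner finger draws the cover towards me.

```bash
python3 -m pendant '[[3.2,-2.7,0,0,0,1,1],[4,-3.4,0,0,0,1,1],[4,-3.4,0,0,0,1,1],[4,-3.4,0,0,0,1,1],[4,-3.4,0,0,0,1,1],[4,-3.4,0,0,0,1,1],[4,-3.4,0,0,0,1,1],[3,-2.5,0,0,0,1,1]]'
python3 -m pendant '[[1.6,-1.2,-2,0,0,0,1],[0,0,-3,0,0,0,1],[0,0,-3,0,0,0,1],[0,0,-1,0,0,0,1],[0,0,0,0,0,0,1],[0,0,0,0,0,0,1]]'
python3 - <<'E'
from h import *
im=snap('wrist','w1');cv2.imwrite('pics/w1b.png',im[:,:,::-1])
o=robot.get_obs();print(o['time'],o['tool_pos'],o['ee_rot'])
for X in [(.4685,.2825,.065),(.4797,.3668,.064),(.508,.2904,.022)]: print(proj('w1',X))
E
```

```text
time: 0.95
tool_pos: [0.4403, 0.2811, 0.2161]
ee_rot: [-3.141, -0.0, 3.007]
wrist_force: [-0.2, 0.7, 0.6]
width: 0.094
finger_force: 0.0
time: 1.55
tool_pos: [0.4552, 0.2718, 0.1277]
ee_rot: [3.141, 0.001, 3.009]
wrist_force: [0.1, 0.4, -0.1]
width: 0.0942
finger_force: 0.0
1.6 [0.45562978 0.27202369 0.12838068] [3.13983417e+00 2.66727845e-03 3.00886236e+00]
[266.57320404 218.45864033]
[370.44713956 218.03001514]
[277.29022462 239.77574044]
```

View pics/w1b.png

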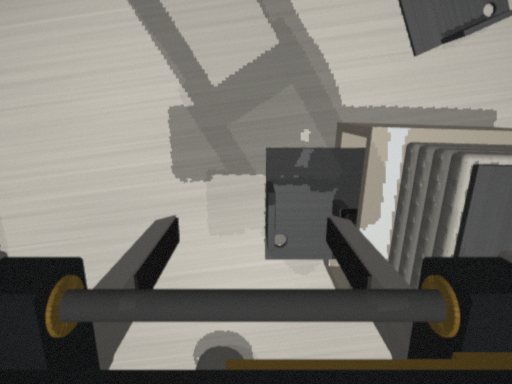

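The wrist view shows the tab strip around (270,183–232), the hole at (280,240), and the plate edge x≈265 spanning rows 148–260. I'll refine the tab position from these.

```bash
python3 - <<'E'
from h import *
for n,p,z in [('tabtop a',(271,183),.065),('tabtop b',(271,233),.065),('hole',(280,240.5),.022),('c1',(265,148),.025),('c2',(265,260),.025),('handle',(345,213),.064)]: print(n,np.round(ray('w1',p,z)*1000,1))
E
```

```text
tabtop a [439.5 289.5  65. ]
tabtop b [481.6 284.6  65. ]
hole [509.1 293.   22. ]
c1 [416.4 289.2  25. ]
c2 [526.6 275.8  25. ]
handle [472.6 346.4  64. ]
```

```bash
python3 -m pendant '[[1.3,-1.0,0,0,0,0.5,1],[0,0,-2,0,0,0,1],[0,0,-3,0,0,0,1],[0,0,-2,0,0,0,1],[0,0,-1,0,0,0,1],[0,0,0,0,0,0,1],[0,0,0,0,0,0,1]]'
```

```text
time: 2.3
tool_pos: [0.4688, 0.262, 0.0482]
ee_rot: [3.14, 0.002, 3.017]
wrist_force: [0.0, 0.2, 0.1]
width: 0.0942
finger_force: 0.0
```

```bash
python3 -m pendant '[[0,0,-0.6,0,0,0,1],[0,0,0,0,0,0,0.7],[0,0,0,0,0,0,0.5],[0,0,0,0,0,0,0.3],[0,0,0,0,0,0,0.2],[0,0,0,0,0,0,0.1],[0,0,0,0,0,0,0],[0,0,0,0,0,0,0]]'
python3 -m pendant '[[0,0,0,0,0,0,0],[0,0,0,0,0,0,0],[0,0,0,0,0,0,0],[0,0,0,0,0,0,0]]'
```

```text
time: 3.1
tool_pos: [0.4678, 0.2618, 0.0405]
ee_rot: [3.141, 0.0, 3.017]
wrist_force: [0.4, 0.9, -1.5]
width: 0.0417
finger_force: 0.6
time: 3.5
tool_pos: [0.4677, 0.2614, 0.0405]
ee_rot: [3.141, -0.0, 3.017]
wrist_force: [0.3, 0.1, -0.8]
width: 0.0092
finger_force: 0.6
```

```bash
python3 -m pendant '[[0,0,0,0,0,0,0],[0,0,0,0,0,0,0],[0,0,0,0,0,0,0]]'
```

```text
time: 3.8
tool_pos: [0.4677, 0.2614, 0.0406]
ee_rot: [3.141, -0.0, 3.017]
wrist_force: [0.0, 1.0, 0.2]
width: 0.0059
finger_force: 30.0
```

Gripped (5.9 mm, 30 N). Next: lift slightly and draw out about 120 mm.

```bash
python3 -m pendant '[[0,0,0.3,0,0,0,0],[-0.1,-0.8,0,0,0,0,0],[-0.2,-1.6,0,0,0,0,0],[-0.2,-1.6,0,0,0,0,0],[-0.2,-1.6,0,0,0,0,0],[-0.1,-0.8,0,0,0,0,0],[0,0,0,0,0,0,0],[0,0,0,0,0,0,0]]'
python3 - <<'E'
from h import *
snap('scene','s1')
im=cv2.imread('pics/s1.png');cv2.imwrite('pics/s1b.png',cv2.resize(im[95:215,270:430],(800,600),interpolation=cv2.INTER_CUBIC))
E
```

```text
time: 4.6
tool_pos: [0.46, 0.1972, 0.0437]
ee_rot: [3.141, 0.0, 3.016]
wrist_force: [-0.5, 0.3, -2.8]
width: 0.0059
finger_force: 30.0
```

View pics/s1b.png

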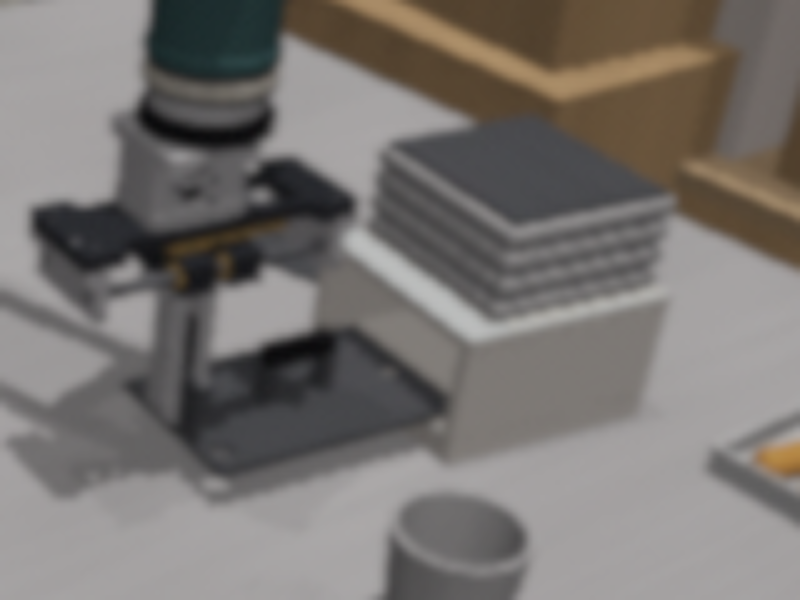

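The cover is held level with most of it out (plate spanning about 190–440 in the crop) and its rear still at the rack's opening. I'll continue.

```bash
python3 -m pendant '[[-0.1,-0.6,0,0,0,0,0],[-0.1,-0.8,0,0,0,0,0],[-0.1,-0.8,0,0,0,0,0],[-0.1,-0.8,0,0,0,0,0],[-0.1,-0.8,0,0,0,0,0],[-0.1,-0.8,0,0,0,0,0],[0,-0.4,0,0,0,0,0],[0,0,0,0,0,0,0]]'
python3 - <<'E'
from h import *
o=robot.get_obs();print(o['wrist_force'],o['wrist_torque'])
snap('scene','s2')
im=cv2.imread('pics/s2.png');cv2.imwrite('pics/s2b.png',cv2.resize(im[95:215,240:400],(800,600),interpolation=cv2.INTER_CUBIC))
E
```

```text
time: 5.45
tool_pos: [0.4538, 0.1468, 0.0435]
ee_rot: [3.141, 0.0, 3.016]
wrist_force: [0.7, 1.1, -3.1]
width: 0.0056
finger_force: 30.0
[ 0.74618295  1.07512548 -3.14800392] [-0.15250186  0.0291935   0.03559427]
```

View pics/s2b.png

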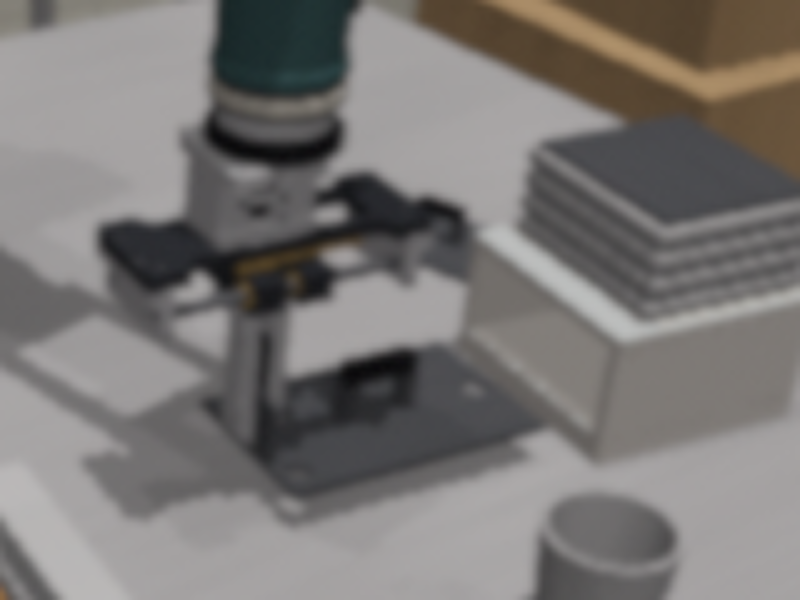

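The cover is fully clear and level. Now a bit further out, then lower it gently.

```bash
python3 -m pendant '[[-0.1,-1,0,0,0,0,0],[-0.1,-1,0,0,0,0,0],[0,0,-0.4,0,0,0,0],[0,0,-0.6,0,0,0,0],[0,0,-0.6,0,0,0,0],[0,0,-0.4,0,0,0,0],[0,0,0,0,0,0,0],[0,0,0,0,0,0,0]]'
```

```text
time: 6.3
tool_pos: [0.4516, 0.1275, 0.0233]
ee_rot: [3.142, -0.0, 3.017]
wrist_force: [0.2, -0.1, -2.3]
width: 0.0057
finger_force: 30.0
```

```bash
python3 -m pendant '[[0,0,-0.15,0,0,0,0],[0,0,-0.15,0,0,0,0],[0,0,0,0,0,0,0],[0,0,0,0,0,0,0]]'; python3 -c "
from h import *
o=robot.get_obs();print(o['wrist_force'],o['wrist_torque'])"
```

```text
time: 6.7
tool_pos: [0.4519, 0.1275, 0.0207]
ee_rot: [3.141, 0.0, 3.017]
wrist_force: [-0.1, 0.2, -2.3]
width: 0.006
finger_force: 30.0
[-0.12325357  0.22768586 -2.32336897] [-0.09458851 -0.01593453  0.01359786]
```

```bash
python3 -m pendant '[[0,0,-0.1,0,0,0,0],[0,0,0,0,0,0,0],[0,0,0,0,0,0,0]]'; python3 -m pendant '[[0,0,-0.1,0,0,0,0],[0,0,0,0,0,0,0],[0,0,0,0,0,0,0]]'
```

```text
time: 7.0
tool_pos: [0.452, 0.1275, 0.0206]
ee_rot: [3.141, 0.001, 3.017]
wrist_force: [-2.6, 0.2, 5.8]
width: 0.0057
finger_force: 30.0
time: 7.3
tool_pos: [0.4521, 0.1275, 0.0206]
ee_rot: [3.141, 0.001, 3.017]
wrist_force: [-5.6, -1.3, 11.2]
width: 0.0062
finger_force: 30.0
```

Resting on the worktop. Relax the press, open, rise.

```bash
python3 -m pendant '[[0,0,0.15,0,0,0,0],[0,0,0,0,0,0,0.2],[0,0,0,0,0,0,0.4],[0,0,0,0,0,0,0.4],[0,0,0,0,0,0,0.4],[0,0,0,0,0,0,0.4],[0,0,0,0,0,0,0.4]]'
python3 -m pendant '[[0,0,1,0,0,0,0.4],[0,0,3,0,0,0,0.4],[0,0,4,0,0,0,0.6],[0.1,0.5,4,0,0,0,1],[0.2,2,3,0,0,0,1],[0.2,2,1,0,0,0,1],[0,0,0,0,0,0,1],[0,0,0,0,0,0,1]]'
python3 - <<'E'
from h import *
snap('wrist','w3');o=robot.get_obs();print(o['tool_pos'],o['ee_rot'])
E
```

```text
time: 8.0
tool_pos: [0.4518, 0.1274, 0.0199]
ee_rot: [3.141, -0.0, 3.017]
wrist_force: [-0.4, 0.8, 0.1]
width: 0.0376
finger_force: 0.0
time: 8.8
tool_pos: [0.4565, 0.1722, 0.18]
ee_rot: [-3.141, -0.0, 3.018]
wrist_force: [0.4, -0.4, -0.9]
width: 0.082
finger_force: 0.0
[0.45613962 0.1717664  0.17917137] [-3.14044533e+00 -1.50761382e-03  3.01727011e+00]
```

View pics/w3.png

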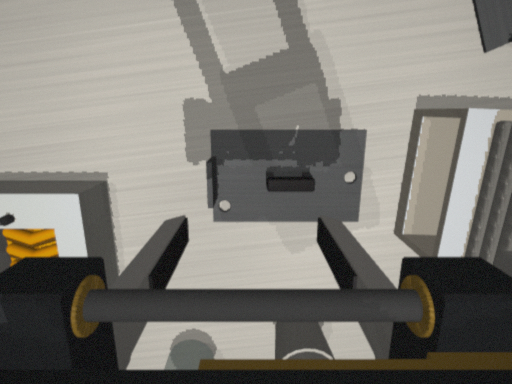

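The wrist view shows the cover flat: holes at (225,206) and (350,177), handle bar centre near (290,177), and the tab on the left (212,180), facing the station.

```bash
python3 - <<'E'
from h import *
a=ray('w3',(225,206),.004)[:2];b=ray('w3',(350,177),.004)[:2]
d=a-b;th=np.arctan2(d[1],d[0])-np.arctan2(35,148)
R=np.array([[np.cos(th),-np.sin(th)],[np.sin(th),np.cos(th)]])
c=(a+b)/2-R@np.array([0,.0175])
print('span',np.linalg.norm(d)*1000,'exp',np.hypot(148,35),'yaw',np.degrees(th),'centre',c)
for p in [(267,173),(313,173),(267,179),(313,179)]: print(ray('w3',p,.044)[:2])
for x in(-25,25):
  for y in(-7,7): print('pred',proj('w3',list(c+R@np.array([x,y])/1000)+[.044]))
print('tab pred',c+R@np.array([.085,0]))
for x,y in((88,55),(88,-55),(-88,55),(-88,-55)): print('cor',proj('w3',list(c+R@np.array([x,y])/1000)+[.005]))
E
```

```text
span 151.46443239465393 exp 152.08221460775746 yaw -96.7204721227221 centre [0.46360006 0.21283505]
[0.44736137 0.18912636]
[0.45315902 0.23622324]
[0.45366397 0.18842784]
[0.45949056 0.23576642]
pred [315.62265981 178.76533763]
pred [314.98822298 191.80528212]
pred [267.3878681  179.00891315]
pred [267.29124483 192.04171665]
tab pred [0.45365288 0.12841909]
cor [213.62332474 222.06585148]
cor [209.93556779 129.96178676]
cor [358.60065189 221.37792158]
cor [366.77784169 129.11465644]
```

The pose is consistent: span within 0.6 mm, and the tab at y=0.128 matches where I let go. Next is a turn of -89.6° above the handle.

```bash
python3 -m pendant '[[0.1,0.5,0,0,0,-4,1],[0.1,0.5,0,0,0,-8,1],[0.1,0.5,0,0,0,-8,1],[0.1,0.5,0,0,0,-8,1],[0.1,0.5,0,0,0,-8,1],[0.1,0.5,0,0,0,-8,1],[0.1,0.5,0,0,0,-8,1],[0.05,0.5,0,0,0,-8,1]]'
python3 -m pendant '[[0,0.1,-1,0,0,-8,1],[0,0,-2,0,0,-8,1],[0,0,-2,0,0,-8,1],[0,0,-2,0,0,-5.6,1],[0,0,-1,0,0,0,1],[0,0,0,0,0,0,1],[0,0,0,0,0,0,1],[0,0,0,0,0,0,1]]'
```

```text
time: 9.65
tool_pos: [0.4635, 0.2112, 0.1782]
ee_rot: [-3.138, 0.0, 1.963]
wrist_force: [0.8, -1.1, 0.8]
width: 0.0938
finger_force: 0.0
time: 10.45
tool_pos: [0.465, 0.2134, 0.1012]
ee_rot: [3.14, -0.001, 1.454]
wrist_force: [-0.1, -0.9, 0.3]
width: 0.0936
finger_force: 0.0
```

```bash
python3 -m pendant '[[-0.1,0,-1.2,0,0,0,1],[0,0,-2,0,0,0,1],[0,0,-2,0,0,0,1],[0,0,-1,0,0,0,1],[0,0,-1,0,0,0,1],[0,0,0,0,0,0,0.6],[0,0,0,0,0,0,0.4],[0,0,0,0,0,0,0.3]]'
python3 -m pendant '[[0,0,0,0,0,0,0.2],[0,0,0,0,0,0,0.1],[0,0,0,0,0,0,0],[0,0,0,0,0,0,0],[0,0,0,0,0,0,0],[0,0,0,0,0,0,0],[0,0,0,0,0,0,0]]'
```

```text
time: 11.25
tool_pos: [0.4641, 0.2137, 0.029]
ee_rot: [3.14, -0.001, 1.453]
wrist_force: [1.0, -0.3, 0.3]
width: 0.0732
finger_force: 0.0
time: 11.95
tool_pos: [0.4632, 0.2134, 0.028]
ee_rot: [3.142, 0.0, 1.453]
wrist_force: [-0.4, 0.2, -0.1]
width: 0.017
finger_force: 0.0
```

```bash
python3 -m pendant '[[0,0,0,0,0,0,0],[0,0,0,0,0,0,0],[0,0,0.3,0,0,0,0],[0,0,1,0,0,0,0],[0,0,0,0,0,0,0],[0,0,0,0,0,0,0]]'
```

```text
time: 12.55
tool_pos: [0.4636, 0.2135, 0.0415]
ee_rot: [3.141, -0.0, 1.453]
wrist_force: [0.3, 0.2, -2.6]
width: 0.0138
finger_force: 30.0
```

Lifted. Raise, then carry and turn by about +89.4°.

```bash
python3 -m pendant '[[0,0,1,0,0,0,0],[0,0,2,0,0,0,0],[0,0,3,0,0,0,0],[0,0,3,0,0,0,0],[0,0,1,0,0,3,0],[0.2,-1,0,0,0,5,0],[0.5,-2,0,0,0,6,0],[0.5,-2,0,0,0,6,0]]'
python3 -m pendant '[[0.5,-2,0,0,0,6,0],[0.5,-2,0,0,0,6,0],[0.5,-2,0,0,0,6,0],[0.5,-2,0,0,0,6,0],[0.5,-2,0,0,0,6,0],[0.5,-2,0,0,0,6,0],[0.5,-2,0,0,0,6,0],[0.5,-2,0,0,0,6,0]]'
python3 -m pendant '[[0.5,-2,0,0,0,6,0],[0.5,-2,0,0,0,6,0],[0.3,-2,0,0,0,5,0],[0.2,-2,0,0,0,4,0],[0,-0.8,0,0,0,0.4,0],[0,0,0,0,0,0,0],[0,0,0,0,0,0,0]]'
python3 - <<'E'
from h import *
snap('wrist','w4');snap('top','t4');o=robot.get_obs();print(o['tool_pos'],o['ee_rot'],o['finger_force'])
b=cv2.imread('pics/t4.png')[140:230,250:370]
cv2.imwrite('pics/t4b.png',np.hstack([cv2.resize(b,(512,384),interpolation=cv2.INTER_CUBIC)[:,:400],cv2.resize(cv2.imread('pics/w4.png'),(400,384))]))
E
```

```text
time: 13.35
tool_pos: [0.4752, 0.1631, 0.1417]
ee_rot: [3.141, 0.0, 1.808]
wrist_force: [0.6, -0.1, -3.2]
width: 0.0136
finger_force: 30.0
time: 14.15
tool_pos: [0.5153, 0.0026, 0.1415]
ee_rot: [3.141, -0.0, 2.644]
wrist_force: [0.7, 0.4, -2.8]
width: 0.0134
finger_force: 30.0
time: 14.85
tool_pos: [0.5301, -0.084, 0.1411]
ee_rot: [3.141, -0.0, 3.013]
wrist_force: [-0.5, 0.2, -3.2]
width: 0.0138
finger_force: 30.0
[ 0.53015958 -0.08366627  0.14110074] [ 3.14100095e+00 -8.77247030e-05  3.01413941e+00] 29.99698430299759
```

View pics/w4.png

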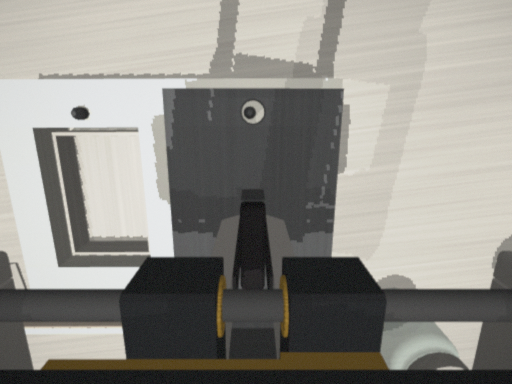

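The wrist view shows the near hole at (253,111) with the pin visible through it at (249,112). The plate's near edge is at row 89, columns 165–342. The right well's near pin is at (80,113).

```bash
python3 - <<'E'
from h import *
im=cv2.imread('pics/w4.png')
g=cv2.cvtColor(im,cv2.COLOR_BGR2GRAY)[92:132,230:278]
def cent(m,off): 
    y,x=np.nonzero(m);return x.mean()+off[0],y.mean()+off[1],m.sum()
n,l,s,c=cv2.connectedComponentsWithStats((g>90).astype('uint8'))
print('bright',s[1:,:].tolist(),(c[1:]+[230,92]).tolist())
o=np.array([.53016,-.08367,.1411]);zu=.1411-.028
cover_hole=ray('w4',(253,111.5),zu+.005)
print('hole',cover_hole)
th=np.radians(-7.3);R=np.array([[np.cos(th),-np.sin(th)],[np.sin(th),np.cos(th)]])
print('hole in tool-centred cover frame mm',R.T@(cover_hole[:2]-o[:2])*1000)
e=[ray('w4',p,zu+.005)[:2] for p in[(165,89),(342,89)]]
print('corners',[(R.T@(q-o[:2])*1000).round(1) for q in e],'edge yaw',np.degrees(np.arctan2(*(e[0]-e[1])[::-1]))+90)
pl=ray('w4',(249,112),.074);pr=ray('w4',(80,113),.070)
print('pinL',pl,'pinR',pr, 'expected L',np.array([.53133,-.08561])+R@[-.074,0],'R',np.array([.53133,-.08561])+R@[-.074,-.134])
big=cv2.resize(im[84:140,60:280],None,fx=3.6,fy=3.6,interpolation=cv2.INTER_CUBIC);cv2.imwrite('pics/w4z.png',big)
E
```

```text
bright [[11, 8, 24, 24, 330]] [[253.5848484848485, 111.34848484848484]]
hole [ 0.45803167 -0.07359838  0.1181    ]
hole in tool-centred cover frame mm [-72.82343984   0.82502647]
corners [array([-86. , -52.4]), array([-86. ,  54.7])] edge yaw -7.325995506205203
pinL [ 0.45807442 -0.07653299  0.074     ] pinR [ 0.44217931 -0.20606779  0.07      ] expected L [ 0.45792981 -0.07620722] R [ 0.44090315 -0.20912107]
```

View pics/w4z.png

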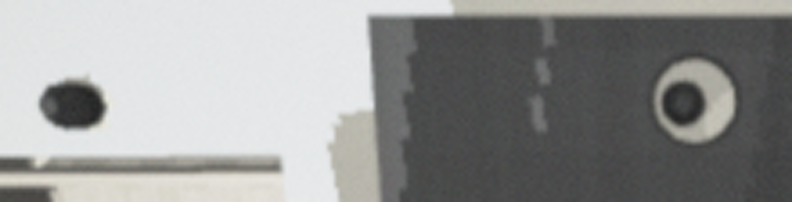

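Hole versus pin and the absolute pose agree: shift about -2.5 mm in y. Shift, descend to just above the pins, and check again.

```bash
python3 -m pendant '[[0,-0.25,-0.5,0,0,0,0],[0,0,-1,0,0,0,0],[0,0,-1,0,0,0,0],[0,0,-0.6,0,0,0,0],[0,0,0,0,0,0,0],[0,0,0,0,0,0,0],[0,0,0,0,0,0,0]]'
python3 - <<'E'
from h import *
im=snap('wrist','w5');o=robot.get_obs();T=o['tool_pos'];print(T,o['ee_rot'])
g=im[92:132,230:278].mean(2)
cv2.imwrite('pics/w5z.png',cv2.resize(im[90:134,226:282,::-1],None,fx=10,fy=10,interpolation=cv2.INTER_CUBIC))
zu=T[2]-.028;print('underside',zu)
d=(g>80).astype('uint8');h=cv2.morphologyEx(d,cv2.MORPH_CLOSE,np.ones((3,3)))
n,l,s,c=cv2.connectedComponentsWithStats(d);print(s[1:].tolist())
k=1+s[1:,4].argmax();hull=cv2.convexHull(np.argwhere(l==k)[:,::-1].astype('int32'))
m=np.zeros_like(d);cv2.fillPoly(m,[hull],1)
y,x=np.nonzero(m);hc=(x.mean()+230,y.mean()+92)
p=m&(g<75);y,x=np.nonzero(p);pc=(x.mean()+230,y.mean()+92)
print('hole',hc,m.sum(),'pin',pc,p.sum())
print('diff pin-hole mm',(ray('w5',pc,.074)-ray('w5',hc,zu+.003))[:2]*1000)
E
```

```text
time: 15.65
tool_pos: [0.5306, -0.0872, 0.1105]
ee_rot: [-3.142, 0.001, 3.014]
wrist_force: [0.1, 0.3, -2.0]
width: 0.0134
finger_force: 30.0
[ 0.53066352 -0.08723614  0.11059049] [-3.14152305e+00  1.13410404e-03  3.01364156e+00]
underside 0.08259049481760473
[[7, 5, 2, 3, 3], [14, 6, 1, 1, 1], [30, 6, 3, 4, 6], [34, 6, 4, 3, 5], [39, 7, 1, 1, 1], [41, 7, 4, 5, 6], [13, 8, 1, 1, 1], [11, 8, 24, 24, 313], [39, 9, 2, 2, 2], [8, 10, 2, 2, 3], [35, 10, 8, 7, 17], [9, 13, 1, 1, 1], [7, 15, 1, 1, 1], [37, 18, 2, 2, 3], [42, 18, 1, 1, 1], [8, 22, 1, 1, 1], [37, 22, 1, 1, 1], [7, 25, 2, 1, 2], [36, 24, 3, 4, 7], [40, 24, 1, 1, 1], [8, 27, 1, 2, 2], [35, 27, 1, 1, 1], [40, 27, 1, 1, 1], [38, 29, 3, 3, 3], [8, 30, 2, 3, 3], [12, 30, 2, 3, 3], [32, 31, 1, 1, 1], [36, 31, 2, 3, 3], [7, 32, 1, 1, 1]]
hole (np.float64(252.43640350877195), np.float64(111.53508771929825)) 456 pin (np.float64(253.47967479674796), np.float64(110.92682926829268)) 123
diff pin-hole mm [-0.26997562  0.72977956]
```

View pics/w5z.png

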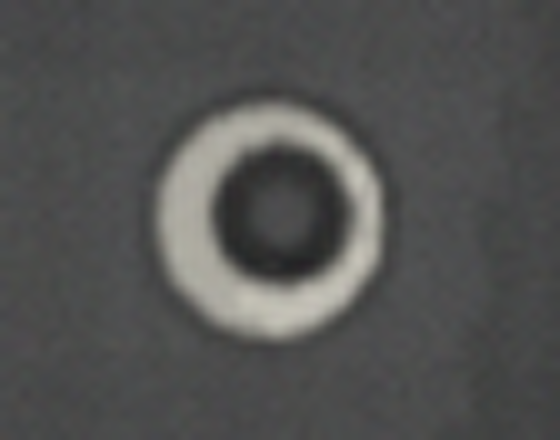

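The pin sits well inside the hole: tip at about (280,210) against the hole's centre at (270,220), roughly 0.7 mm off. Trim and lower, watching the force.

```bash
python3 -m pendant '[[-0.02,0.07,0,0,0,0,0],[0,0,-0.3,0,0,0,0],[0,0,-0.3,0,0,0,0],[0,0,-0.3,0,0,0,0],[0,0,-0.3,0,0,0,0],[0,0,0,0,0,0,0],[0,0,0,0,0,0,0]]'
```

```text
time: 16.4
tool_pos: [0.53, -0.0864, 0.0978]
ee_rot: [3.141, -0.0, 3.014]
wrist_force: [0.3, 0.1, -2.1]
width: 0.0138
finger_force: 30.0
```

```bash
python3 -m pendant '[[0,0,-0.2,0,0,0,0],[0,0,-0.2,0,0,0,0],[0,0,-0.2,0,0,0,0],[0,0,-0.2,0,0,0,0],[0,0,0,0,0,0,0],[0,0,0,0,0,0,0]]'
```

```text
time: 17.0
tool_pos: [0.53, -0.0864, 0.0899]
ee_rot: [3.141, -0.0, 3.014]
wrist_force: [-0.1, -0.0, -2.1]
width: 0.0139
finger_force: 30.0
```

```bash
python3 -m pendant '[[0,0,-0.1,0,0,0,0],[0,0,-0.1,0,0,0,0],[0,0,0,0,0,0,0],[0,0,0,0,0,0,0]]'; python3 -m pendant '[[0,0,-0.1,0,0,0,0],[0,0,0,0,0,0,0],[0,0,0,0,0,0,0]]'
```

```text
time: 17.4
tool_pos: [0.5302, -0.0864, 0.0881]
ee_rot: [3.142, 0.0, 3.014]
wrist_force: [-0.0, -0.9, -2.5]
width: 0.0138
finger_force: 30.0
time: 17.7
tool_pos: [0.5302, -0.0864, 0.088]
ee_rot: [-3.142, 0.001, 3.014]
wrist_force: [-2.8, 0.8, 4.3]
width: 0.0137
finger_force: 30.0
```

Contact at TCP 0.088, which is exactly the expected seated height. Release, retreat and check.

```bash
python3 -m pendant '[[0,0,0.05,0,0,0,0],[0,0,0,0,0,0,0.3],[0,0,0,0,0,0,0.4],[0,0,0,0,0,0,0.4],[0,0,0,0,0,0,0.4],[0,0,0,0,0,0,0.4]]'
python3 -m pendant '[[0,0,1,0,0,0,0.5],[0,0,3,0,0,0,0.5],[0,0,4,0,0,0,0.5],[-1,0,4,0,0,0,0.5],[-3,2,0,0,0,0,0.5],[-3,3,0,0,0,0,0.5],[-3,3,0,0,0,0,0.5],[-3,3,0,0,0,0,0.5]]'
python3 -m pendant '[[-2,4,0,0,0,0,0.5],[-2,4,0,0,0,0,0.5],[-2,4,0,0,0,0,0.5],[0,4,0,0,0,0,0.5],[0,4,0,0,0,0,0.5],[0,0,0,0,0,0,0.5],[0,0,0,0,0,0,0.5]]'
python3 - <<'E'
from h import *
snap('top','t6');snap('scene','s6')
a=cv2.resize(cv2.imread('pics/t6.png')[140:230,250:370],(400,300),interpolation=cv2.INTER_CUBIC)
b=cv2.resize(cv2.imread('pics/s6.png')[170:300,130:290],(400,300),interpolation=cv2.INTER_CUBIC)
cv2.imwrite('pics/f.png',np.hstack([a,b]))
E
```

```text
time: 18.3
tool_pos: [0.5301, -0.0864, 0.0874]
ee_rot: [3.141, -0.0, 3.014]
wrist_force: [-0.3, 0.2, -0.4]
width: 0.0381
finger_force: 0.0
time: 19.1
tool_pos: [0.399, 0.0244, 0.2085]
ee_rot: [3.141, 0.002, 3.013]
wrist_force: [0.2, 0.5, -0.2]
width: 0.047
finger_force: 0.0
time: 19.8
tool_pos: [0.3399, 0.2239, 0.208]
ee_rot: [-3.141, 0.001, 3.016]
wrist_force: [-0.4, 0.3, 0.8]
width: 0.0468
finger_force: 0.0
```

View pics/f.png

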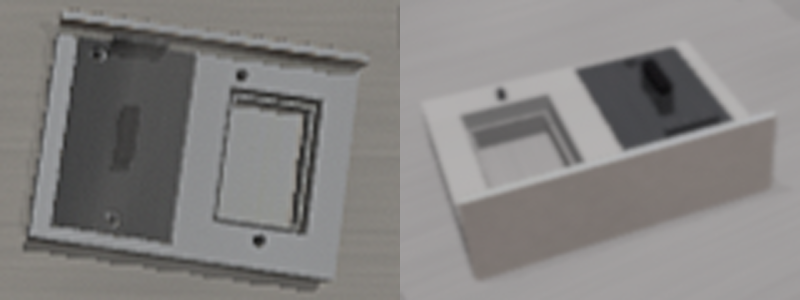

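The cover lies flat over the food well, with both pins showing through its holes at (100,54) and (112,218), and the tab at the splashback. Handing in.

```bash
python3 -c "
from bench import robot
print(robot.close_job())"
```

```text
the job is handed in; nothing more can be done
None
```

The cover is seated over both pins of the left well, which holds the food, with its tab towards the splashback, and the job was handed in at about 20 s of the 61 s allowed.

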